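# Seat the turntable plate on its drive pin

## Task

The round plate of the chocolate-decorating turntable has come up off its drive pin. Turn it by pushing its finger knob round until the notch in the plate's rim stands over the pin on the base, then press the plate down until it sits fully home with the pin in the notch. Only push and press: do not lift the plate, and leave the tin, the stamp and the box beside it where they stand.

Things in the scene. Friction and masses are not known exactly. Their poses are not given: they have to be found in the camera images.
- turntable: low round dark metal turntable base, 152 mm across and 26 mm high, fixed to the counter; origin at the centre of its underside, on the counter and on the turning axis; z up, -x towards the pin. A small boss bulges from its side below the pin. A steel spindle 12 mm thick stands in the middle, its top 50 mm above the counter, and passes through the plate's hub.
- plate_centre (a point): centre of the plate's top face, on the axis: a bare-metal disc 120 mm across, 6 mm thick; top face 46 mm above the counter while up, 36 mm when seated. Hub in the middle 28 mm across, 4 mm above the top face. One notch in the rim, 15 mm wide, 14 mm deep, straight sides. Turning takes about 1.5 N at the knob, either way without limit; it stays where it is left.
- pin (a point): top of the drive pin: an upright steel pin 10 mm thick with a flat top, fixed on the base 58 mm from the axis, so that its outer third shows outside the plate's rim; its top is 39 mm above the counter, just below the underside of the raised plate and 3 mm proud of the seated plate. Unless the notch is over it, it stops the plate from going down (it yields only a few mm to a hard push).
- notch (a point): point in the middle of the notch's width at the plate's top face, 58 mm from the axis; lies straight above the pin when plate and pin are aligned (2.5 mm play each side)
- knob (a point): centre of the top of the finger knob: an upright round metal stud on the plate, 14 mm thick, 22 mm tall above the plate's top face, 42 mm from the axis and exactly opposite the notch
- plate_turn (a joint): angle of the plate on its axis in rad, counter-clockwise from above positive; 0 (or any whole turn) = notch over the pin
- plate_drop (a joint): how far the plate has gone down, in m: 0 = up, as at the start; 0.010 = fully home on the base; negative = lifted. It is a snug fit on the spindle: it takes about 4 to 5 N of downward push anywhere on the plate, and it does not fall or spring back by itself.
- pastille_tin: bystander: round lidded tin 70 mm across, 36 mm high, loose, beside the turntable; origin at the centre of its underside
- stamp: bystander: small wooden hand stamp 25 x 34 x 59 mm, loose, upright; origin at the centre of its underside
- ballotin: bystander: closed card box 67 x 93 x 46 mm, loose; origin at the centre of its underside
Not all that is in view belongs to the job. There is more than one size of the turntable; the one meant has the size given above.

How it is judged:
By the outcome, as a careful person would: the job done as asked, in the order asked, and still so for the second after the job is handed in, with the robot touching nothing.
It also fails if it takes over 54 s, if anything falls off the work surface, if the arm or the gripper's body presses on something with over 40 N, if the wrist force passes 120 N, or if a joint passes its speed limit or range.

## Robot

A 6-joint arm with a two-finger parallel gripper is mounted at the origin on a cart in front of the work surface, level with it; the furniture and walls round the work are solid. World frame = base frame: x ahead of the robot, y to its left, z up, the work surface at z = 0. Lengths are in mm, angles in rad, forces in N, time in s.
With the tool pointing down it reaches from about 275 to 1000 mm from the base axis. Payload 8.4 kg.
Tool frame: the origin (TCP) lies at the very end of the fingers, on their centre line; the grasp point (between the pads) lies behind it (r.grip_point_offset is the x of the grasp point in the tool frame, in mm); x points along the fingers, z is the direction in which the jaws open and shut, and the axes are right-handed (so a half turn about x gives the same grasp; the last joint's range is limited). The gripper opens to 85 mm and grips with 20 to 120 N. Pads are 22 mm wide; open, the fingers measure 114 mm over their backs; the gripper's body (76 mm by 85 mm) begins 54 mm behind the grasp point. The pads swing forward as they close: fully open they stand 13 mm farther back than shut.
Start: joints at [-1.158, 0.353, 1.633, -0, 1.155, -0.002], TCP at [251.878, -572.001, 231.281] pointing down, gripper open.
Joint ranges: [-2.63, 2.63], [-0.92, 2.1], [0.06, 2.66], [-1.3, 4.44], [0, 2.69], [-3.02, 3.02]. Speed limits (rad/s): [2.22, 2.22, 2.79, 3.14, 3.14, 3.14].

## Interface

Orientations are given as [roll, pitch, yaw] about the fixed x, y, z axes, in that order (R = Rz(yaw) Ry(pitch) Rx(roll)).
In Python, from rig import r, vision, order gives the robot as it stands. The module is installed in compiled form; this text tells all that it offers.
- The arm moves only by the tool step_arm, never from a script. Its argument "rows" is a list of rows, each a list of 7 numbers: the shift along the world's x, y, z in mm, then the turn, a rotation vector about the world's x, y, z in rad, then the finger opening in mm, from 0 to 85.4. A call has exactly 8 rows; each row is the pose to reach, as a shift and turn from the pose measured when the call began; what a row does not reach only later rows make up. A row lasts 1/8 s, in which the tool goes at most 62.5 mm and 10.7 degrees, less where a joint would pass 70% of its speed; a pose out of reach is approached as far as the arm can. A call with a gripper value outside its range is refused whole. The fingers move at their own pace and stop on an object; "force" is the grip in N (left out, the last holds). Time passes only in rows, so rows that repeat a pose let the fingers close, or fill a call up. It gives the time, the measured TCP pose, the force and the opening at its end, in the units of the state.
- r.sense(): the state, without advancing time (a new reading comes with each control period).
- vision.grab_frame(name): name is "scene" or "top"; returns (picture, depth): 400x640x3 uint8, red, green, blue; 400x640 float32, mm along the optical axis (not along the pixel's ray), 0 where there is no reading.
- vision.camera_info(name): a dict with "K" (3x3 intrinsics, pixels), "origin" and "attitude" of the camera in the world. Camera axes: x right, y down, z forward; pixel columns grow to the right and rows downward; lengths in mm; the calibration is good to about 2 mm. A picture is of the moment at which its call begins. camera_info takes no time and is no camera call.
- order.sign_off(): hands the job in, once; it reports no verdict.
The state is a dict: "clock": time; "qpos": joint angles; "qvel": joint speeds; "joint_efforts": joint torques, N m; "eef_pos": TCP position; "tcp_rot": TCP orientation; "contact_force": force on the tool from outside, world axes, zero at the start; "wrist_torque": the same for the moment, N m; "opening": opening from 0.0 (shut) to 1.0 (fully open).
Only numpy, scipy, OpenCV 4.12 (cv2) and the standard library are available. Lean on these libraries where they do the work, as an engineer would, in place of code of your own. Each camera call takes 0.05 s, during which the arm holds its last target.

## Working session

There is one attempt and no reset: what is moved stays moved. The work goes in short steps, Python scripts to look and compute and a tool call to move; the robot and the scene stay as the last step left them, time stands still between calls to the robot, and variables do not carry over. Pictures are saved under pics/ and viewed, and the job is handed in when it is done.

Besides the shell and the picture viewer there is one more tool, called after ">>>" by a JSON object that holds its "api" and its "payload", one argument or row to a line. step_arm: Moves the arm, as the interface text tells. Its arguments: {"type":"object","properties":{"rows":{"type":"array"},"force":{"type":"number"}},"required":["rows"]}

```bash
mkdir -p pics; python3 - <<'E'
from rig import r, vision
import cv2, numpy as np
for n in ("scene","top"):
    p,d=vision.grab_frame(n); cv2.imwrite(f"pics/{n}0.png",p[:,:,::-1]); np.save(f"{n}0.npy",d)
    print(n,vision.camera_info(n))
print(r.sense(), r.grip_point_offset)
E
```

```text
scene {'K': array([[385.82086145,   0.        , 325.85098128],
       [  0.        , 385.82086145, 197.52334098],
       [  0.        ,   0.        ,   1.        ]]), 'origin': array([250.37030575, 660.00589839, 525.73235072]), 'attitude': array([-2.07302456,  0.00467954, -2.70136533])}
top {'K': array([[451.98003863,   0.        , 313.09859478],
       [  0.        , 451.98003863, 199.55043603],
       [  0.        ,   0.        ,   1.        ]]), 'origin': array([459.49784181, -67.38183102, 989.16374061]), 'attitude': array([-3.00758004,  0.00489533, -1.58082065])}
{'clock': 0.1, 'qpos': array([-1.15839843e+00,  3.53612895e-01,  1.63408268e+00, -4.92675091e-05,
        1.15520100e+00, -2.37541928e-03]), 'qvel': array([-6.43315977e-04,  6.99182379e-05, -3.11769822e-03,  2.16739504e-03,
        1.31870902e-03, -5.82947703e-05]), 'joint_efforts': array([ 2.32295190e-05, -6.06359696e+01, -3.42820752e+01, -7.97352618e-05,
        4.01582569e-03,  9.55189421e-06]), 'eef_pos': array([ 251.68615457, -571.59838849,  230.60571275]), 'tcp_rot': array([-3.10943397,  1.56949163,  2.01774825]), 'contact_force': array([ 0.93513585,  0.2783182 , -0.65620716]), 'wrist_torque': array([-0.0379385 , -0.02439618, -0.00947762]), 'opening': 0.9995385497310787} -18.700000000000003
```

View pics/scene0.png

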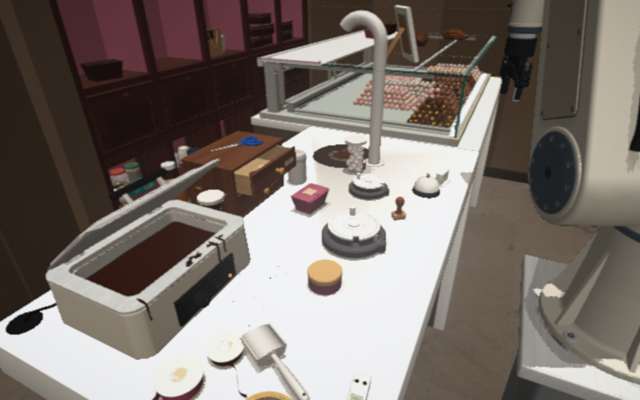

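View pics/top0.png

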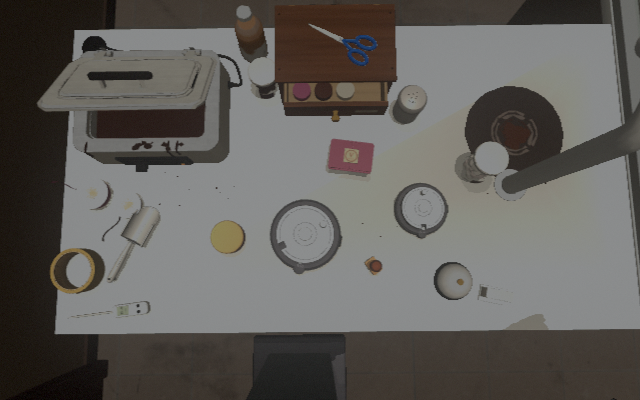

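The scene view shows the large turntable near (353,232). In the top view it is at (305,234), about 70 px ≈ 150 mm across, with the tin at (227,237), the stamp at (374,266) and the box at (351,157). The smaller turntable at (421,208) is a decoy.

```bash
python3 - <<'E'
import cv2
a=cv2.imread("pics/top0.png")[190:285,255:395]; cv2.imwrite("pics/top0c.png",cv2.resize(a,None,fx=5.7,fy=5.7,interpolation=cv2.INTER_CUBIC))
a=cv2.imread("pics/scene0.png")[180:270,300:420]; cv2.imwrite("pics/scene0c.png",cv2.resize(a,None,fx=6,fy=6,interpolation=cv2.INTER_CUBIC))
E
```

```text
(no output)
```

View pics/top0c.png

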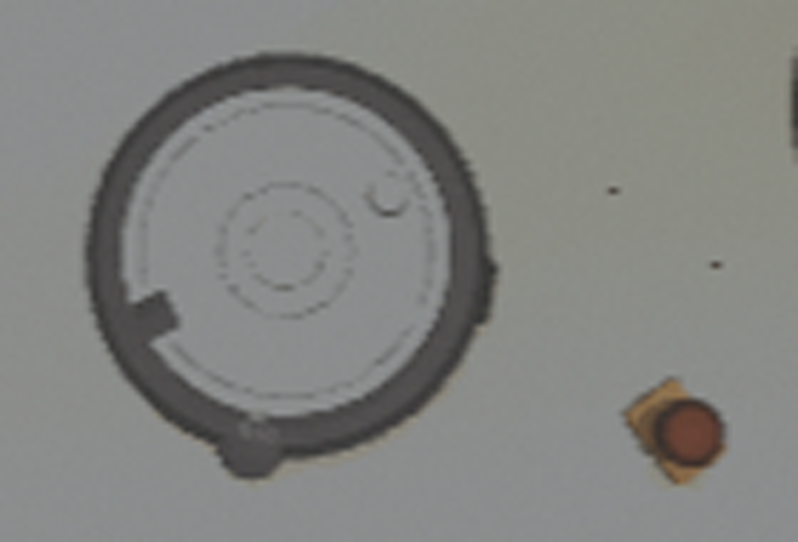

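View pics/scene0c.png

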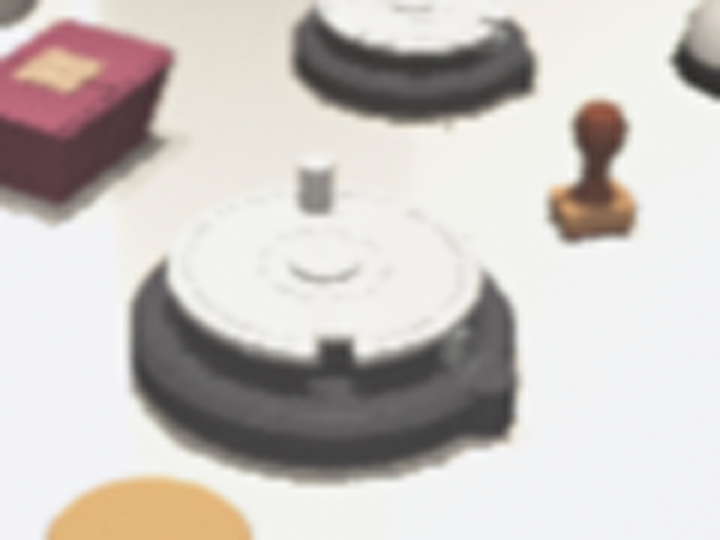

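The crop puts the notch at about (150,318), the knob at (390,195), and the pin and boss at (258,425)/(250,455). The plate therefore has to turn about 45° counter-clockwise as seen in the picture. Next I measure it.

```bash
cat > h.py <<'E'
import numpy as np, cv2
from scipy.spatial.transform import Rotation as R
from scipy.optimize import least_squares
from rig import r, vision
def ray(n,uv,z):
    c=vision.camera_info(n); uv=np.atleast_2d(uv).astype(float)
    M=R.from_euler('xyz',c['attitude']).as_matrix()
    d=np.c_[uv,np.ones(len(uv))]@np.linalg.inv(c['K']).T@M.T
    o=c['origin']; return o+d*((z-o[2])/d[:,2])[:,None]
def proj(n,P):
    c=vision.camera_info(n); M=R.from_euler('xyz',c['attitude']).as_matrix()
    q=(np.atleast_2d(P)-c['origin'])@M@c['K'].T; return q[:,:2]/q[:,2:]
def circ(P,it=6):
    w=np.ones(len(P),bool)
    for _ in range(it):
        f=least_squares(lambda p:np.hypot(P[w,0]-p[0],P[w,1]-p[1])-p[2],[*P[w].mean(0),60],loss='soft_l1').x
        e=abs(np.hypot(P[:,0]-f[0],P[:,1]-f[1])-f[2]); w=e<max(1.2,2*np.median(e))
    return f,w.sum()
E
python3 - <<'E'
from h import *
c0=lambda x,y:(255+(x+.5)/5.7-.5,190+(y+.5)/5.7-.5)
g=cv2.cvtColor(cv2.imread("pics/top0.png"),cv2.COLOR_BGR2GRAY)
print(ray("top",[c0(285,250)],46))
sub=g[190:285,255:395]
print(g[234,265:345])
def comp(m,seed):
    n,l=cv2.connectedComponents(m.astype(np.uint8)); return (l==l[seed[1],seed[0]]).astype(np.uint8)
b=cv2.resize(sub,None,fx=4,fy=4,interpolation=cv2.INTER_CUBIC); t=(118+80)/2
ring=comp(b<100,(int(100/5.7*4),int(250/5.7*4)))
cs,h=cv2.findContours(ring,cv2.RETR_CCOMP,cv2.CHAIN_APPROX_NONE)
for k in sorted(range(len(cs)),key=lambda k:-len(cs[k]))[:2]:
    uv=(cs[k][:,0,:]+.5)/4-.5+[255,190]
    for z in(26,46): print(z,h[0][k],circ(ray("top",uv,z)[:,:2]))
for n,p,z in[("notch",(158,313),46),("knob",(389,193),68),("knob low",(389,193),46),("pin",(258,428),39),("boss",(250,455),20),("bulge2",(488,290),20)]:
    print(n,ray("top",[c0(*p)],z))
print(R.from_euler('xyz',r.sense()['tcp_rot']).as_matrix().round(3))
E
```

```text
[[515.58417066 -45.58249982  46.        ]]
[140 140 140 139 120  73  65  74  74  76  74 109 141 140 135 132 141 141
 141 140 140 140 141 141 141 141 141 134 125 132 140 141 132 128 140 139
 140 141 140 141 141 139 140 140 141 141 132 128 139 141 140 135 132 140
 140 140 141 141 140 141 140 140 139 141 136 125 132 140 121  73  79  79
  80  73  61  85 122 140 141 140]
26 [-1 -1  1 -1] (array([515.23884232, -45.90081427,  75.20848247]), np.int64(721))
46 [-1 -1  1 -1] (array([514.08106421, -46.34937535,  73.6481501 ]), np.int64(722))
26 [-1 -1 -1  0] (array([516.81519541, -45.29855031,  61.65337904]), np.int64(622))
46 [-1 -1 -1  0] (array([515.62500543, -45.75723663,  60.37323398]), np.int64(622))
notch [[493.11400831   0.90200946  46.        ]]
knob [[534.28720205 -83.49909902  68.        ]]
knob low [[536.07338387 -83.88402504  46.        ]]
pin [[451.18205841 -35.07472384  39.        ]]
boss [[441.1064054  -31.39244834  20.        ]]
bulge2 [[ 501.36508511 -120.97925759   20.        ]]
[[-0.001  0.915  0.403]
 [ 0.001  0.403 -0.915]
 [-1.    -0.    -0.001]]
```

>>> {"api": "step_arm", "payload": {
  "rows": [
    [18, 31, 0, 0, 0, 0.1, 30],
    [35, 61, 0, 0, 0, 0.2, 30],
    [53, 92, 0, 0, 0, 0.3, 30],
    [70, 122, 0, 0, 0, 0.4, 30],
    [88, 153, 0, 0, 0, 0.5, 30],
    [106, 184, 0, 0, 0, 0.6, 30],
    [124, 215, 0, 0, 0, 0.7, 30],
    [141, 244, 0, 0, 0, 0.8, 30]
  ],
  "force": 20
}}

```text
clock: 1.1
eef_pos: [393.0, -326.3, 230.4]
tcp_rot: [3.015, 1.569, 2.663]
contact_force: [0.5, 0.2, -0.6]
opening: 0.354
```

```bash
python3 - <<'E'
from h import *
# refine angles: notch side edges and boss contour from stored image
g=cv2.cvtColor(cv2.imread("pics/top0.png"),cv2.COLOR_BGR2GRAY)
C=np.array([515.5,-45.8])
def prof(z,rad,C=C):
    a=np.deg2rad(np.arange(0,360,.5)); P=np.c_[C[0]+rad*np.cos(a),C[1]+rad*np.sin(a),np.full(len(a),z)]
    uv=proj("top",P).astype(np.float32)
    return np.rad2deg(a),cv2.remap(g,uv[:,0].copy(),uv[:,1].copy(),cv2.INTER_LINEAR).ravel() if 0 else cv2.remap(g,uv[None,:,0].copy(),uv[None,:,1].copy(),cv2.INTER_LINEAR)[0]
for rad in(50,53,56):
    a,v=prof(46,rad); w=a[v<105]; print("notch",rad,w.min(),w.max(),w.mean())
Cb=np.array([515.3,-45.9])
for rad in(78,80,82,84):
    a,v=prof(20,rad,Cb); w=a[v<100]; print("boss",rad,w.min() if len(w) else None,w)
E
```

```text
notch 50 107.5 124.49999999999999 116.0
notch 53 108.0 123.5 115.75
notch 56 108.5 123.00000000000001 115.75
boss 78 159.5 [159.5 160.  160.5 161.  161.5 162.  162.5 163.  163.5 164.  164.5 165.
 165.5 166.  166.5 167.  167.5 168.  168.5 169.  169.5 170.  170.5 171.
 171.5 172.  172.5 173.  173.5 174.  174.5 175.  175.5 176.  176.5 177.
 250.5 251.  251.5 252.  252.5 253.  253.5 254.  254.5 255.  255.5 256.
 256.5 257.  257.5 258.  258.5 259.  259.5 260.  260.5 261.  261.5 262.
 262.5 263.  263.5 264.  264.5 265.  265.5 266.  266.5 267. ]
boss 80 162.0 [162.  162.5 163.  163.5 164.  164.5 165.  165.5 166.  166.5 167.  167.5
 168.  168.5 169.  169.5 170.  170.5 171.  171.5 172.  172.5 173.  173.5
 174.  174.5 175.  175.5]
boss 82 163.0 [163.  163.5 164.  164.5 165.  165.5 166.  166.5 167.  167.5 168.  168.5
 169.  169.5 170.  170.5 171.  171.5 172.  172.5 173.  173.5 174.  174.5]
boss 84 166.0 [166.  166.5 167.  167.5 168.  168.5 169.  169.5 170.  170.5]
```

>>> {"api": "step_arm", "payload": {
  "rows": [
    [20, 35, -12, 0, 0, 0.11, 30],
    [40, 70, -25, 0, 0, 0.23, 30],
    [60, 105, -40, 0, 0, 0.35, 30],
    [81, 140, -55, 0, 0, 0.47, 30],
    [101, 175, -70, 0, 0, 0.59, 30],
    [121, 210, -85, 0, 0, 0.71, 30],
    [141, 243, -100, 0, 0, 0.8, 30],
    [141, 243, -100, 0, 0, 0.8, 30]
  ]
}}

```text
clock: 2.1
eef_pos: [534.1, -81.4, 129.1]
tcp_rot: [2.676, 1.567, 3.127]
contact_force: [-0.4, -0.7, 0.2]
opening: 0.353
```

```bash
python3 - <<'E'
from h import *
s=r.sense(); print(s['eef_pos'],s['qpos'],s['contact_force'],s['clock']); print(R.from_euler('xyz',s['tcp_rot']).as_matrix().round(3))
p,d=vision.grab_frame("scene"); cv2.imwrite("pics/s1.png",cv2.resize(p[100:280,260:460,::-1],None,fx=3.3,fy=3.3,interpolation=cv2.INTER_CUBIC))
E
```

```text
[534.11498845 -81.38988381 129.08834266] [-1.53682482e-01  3.48198694e-01  1.90237068e+00 -6.33206149e-04
  8.94555163e-01 -6.04011124e-01] [-0.3792548  -0.73912689  0.21404128] 2.1
[[-0.004 -0.436  0.9  ]
 [ 0.     0.9    0.436]
 [-1.     0.002 -0.003]]
```

View pics/s1.png

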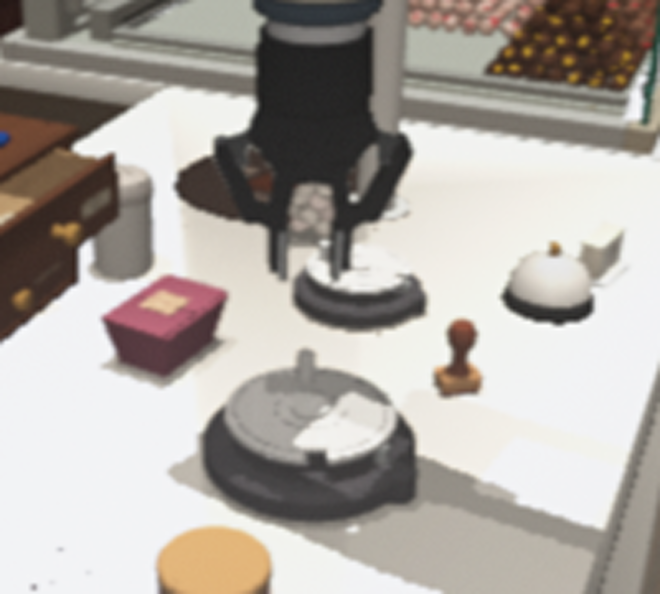

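The fingers, at (310,240) in the crop, straddle the knob, at (306,360), from above. Now I descend.

>>> {"api": "step_arm", "payload": {
  "rows": [
    [0, -2, -15, 0, 0, 0, 30],
    [0, -2, -30, 0, 0, 0, 30],
    [0, -2, -45, 0, 0, 0, 30],
    [0, -2, -58, 0, 0, 0, 30],
    [0, -2, -68, 0, 0, 0, 30],
    [0, -2, -76, 0, 0, 0, 30],
    [0, -2, -76, 0, 0, 0, 22],
    [0, -2, -76, 0, 0, 0, 20]
  ]
}}

```text
clock: 3.15
eef_pos: [534.0, -84.5, 54.0]
tcp_rot: [2.874, 1.568, -2.96]
contact_force: [-0.3, -0.1, 0.3]
opening: 0.237
```

```bash
python3 - <<'E'
from h import *
s=r.sense(); e=s['eef_pos']; print(e,s['contact_force'],s['opening'])
C=np.array([515.5,-45.8]); th0=np.rad2deg(np.arctan2(*(e[:2]-C)[::-1])); print(th0, np.hypot(*(e[:2]-C)))
for k in range(1,17):
    dth=k*56.5/16; t=np.deg2rad(-64.2+dth); q=C+42*np.array([np.cos(t),np.sin(t)])-e[:2]; print(k,q.round(1),np.deg2rad(dth).round(3))
E
```

```text
[534.00321779 -84.54489072  53.96689587] [-0.2774997  -0.06965988  0.27274855] 0.23697122823289332
-64.4724750576753 42.93641375041868
1 [2.1 2.1] 0.062
2 [4.3 3.5] 0.123
3 [6.4 4.9] 0.185
4 [8.5 6.5] 0.247
5 [10.4  8.3] 0.308
6 [12.2 10.1] 0.37
7 [13.9 12. ] 0.431
8 [15.5 14.1] 0.493
9 [17.  16.2] 0.555
10 [18.3 18.5] 0.616
11 [19.5 20.8] 0.678
12 [20.5 23.1] 0.74
13 [21.4 25.6] 0.801
14 [22.1 28. ] 0.863
15 [22.7 30.6] 0.924
16 [23.1 33.1] 0.986
```

>>> {"api": "step_arm", "payload": {
  "rows": [
    [2.1, 2.1, 0, 0, 0, 0.062, 20],
    [4.3, 3.5, 0, 0, 0, 0.123, 20],
    [6.4, 4.9, 0, 0, 0, 0.185, 20],
    [8.5, 6.5, 0, 0, 0, 0.247, 20],
    [10.4, 8.3, 0, 0, 0, 0.308, 20],
    [12.2, 10.1, 0, 0, 0, 0.37, 20],
    [13.9, 12.0, 0, 0, 0, 0.431, 20],
    [15.5, 14.1, 0, 0, 0, 0.493, 20]
  ]
}}

```text
clock: 4.15
eef_pos: [549.7, -70.6, 54.5]
tcp_rot: [3.111, 1.568, -2.228]
contact_force: [-0.7, -1.3, 0.9]
opening: 0.233
```

```bash
python3 - <<'E'
from h import *
s=r.sense(); e=s['eef_pos']; print(e,s['contact_force'],s['opening'])
print(R.from_euler('xyz',s['tcp_rot']).as_matrix().round(3))
C=np.array([515.5,-45.8]); th0=np.rad2deg(np.arctan2(*(e[:2]-C)[::-1])); print(th0, np.hypot(*(e[:2]-C)))
for k in range(1,9):
    t=np.deg2rad(-35.95+k*28.25/8); q=C+42*np.array([np.cos(t),np.sin(t)])-e[:2]; print(k,q.round(1))
p,d=vision.grab_frame("top"); cv2.imwrite("pics/t2.png",cv2.resize(p[170:290,235:395,::-1],None,fx=5,fy=5,interpolation=cv2.INTER_CUBIC))
E
```

```text
[549.69404191 -70.61517301  54.49717516] [-0.74141701 -1.27441678  0.93229047] 0.23314905826864266
[[-0.002 -0.81   0.586]
 [-0.002  0.586  0.81 ]
 [-1.     0.    -0.003]]
-35.969003174364815 42.24955992304127
1 [1.3 2.3]
2 [2.6 4.5]
3 [3.8 6.8]
4 [4.8 9.2]
5 [ 5.7 11.6]
6 [ 6.4 14.1]
7 [ 7.  16.6]
8 [ 7.4 19.2]
```

View pics/t2.png

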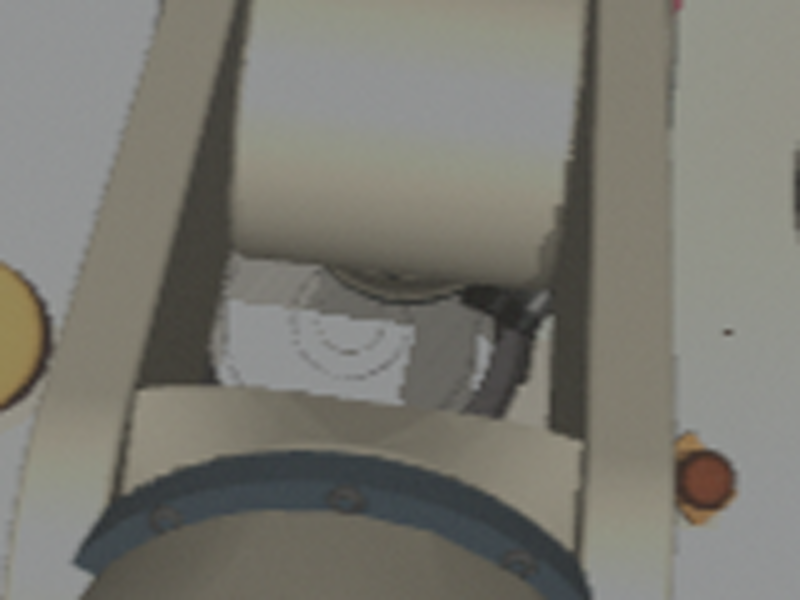

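The top view is blocked by the arm. The contact force of about 1.4 N fits the knob turning. I'll continue, then check from the scene camera.

>>> {"api": "step_arm", "payload": {
  "rows": [
    [1.3, 2.3, 0, 0, 0, 0.062, 20],
    [2.6, 4.5, 0, 0, 0, 0.123, 20],
    [3.8, 6.8, 0, 0, 0, 0.185, 20],
    [4.8, 9.2, 0, 0, 0, 0.247, 20],
    [5.7, 11.6, 0, 0, 0, 0.308, 20],
    [6.4, 14.1, 0, 0, 0, 0.37, 20],
    [7.0, 16.6, 0, 0, 0, 0.431, 20],
    [7.0, 16.6, 0, 0, 0, 0.431, 20]
  ]
}}

```text
clock: 5.2
eef_pos: [557.2, -53.8, 54.8]
tcp_rot: [-2.835, 1.568, -1.458]
contact_force: [-0.4, -1.5, 0.8]
opening: 0.233
```

```bash
python3 - <<'E'
from h import *
s=r.sense(); e=s['eef_pos']; print(e,s['contact_force'],s['opening'])
C=np.array([515.5,-45.8]); th0=np.rad2deg(np.arctan2(*(e[:2]-C)[::-1])); print(th0, np.hypot(*(e[:2]-C)))
p,d=vision.grab_frame("scene"); cv2.imwrite("pics/s3f.png",p[:,:,::-1]); cv2.imwrite("pics/s3.png",cv2.resize(p[180:270,300:410,::-1],None,fx=6,fy=6,interpolation=cv2.INTER_CUBIC))
E
```

```text
[557.23265076 -53.82154837  54.84861318] [-0.42193791 -1.51121452  0.77703732] 0.23345695049197557
-10.880282234522435 42.49658077922936
```

View pics/s3.png

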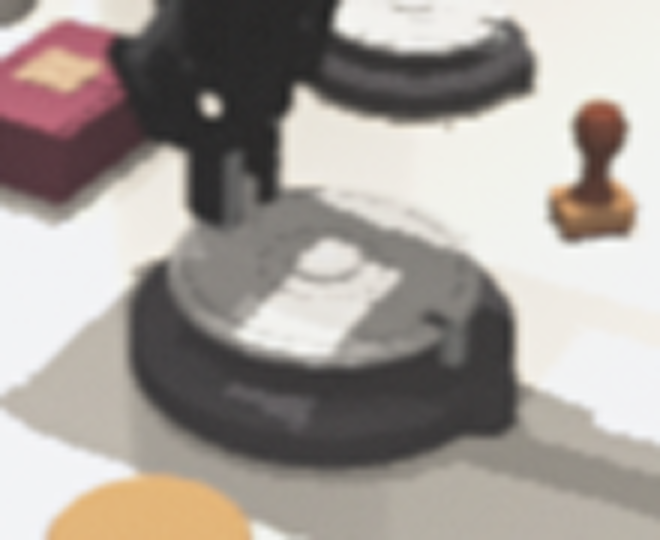

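The notch is at about (440,322) and the pin at (455,345), so it is a few degrees short. I'll measure it along the rim.

```bash
python3 - <<'E'
from h import *
a=np.deg2rad(np.arange(150,186,1.0)); C=[515.5,-45.8]
for f in ("scene0","s3f"):
  g=cv2.cvtColor(cv2.imread(f"pics/{f}.png"),cv2.COLOR_BGR2GRAY)
  A=a if f=="s3f" else a-np.deg2rad(50)
  for rad in (48,50,52,54,56):
    uv=proj("scene",np.c_[C[0]+rad*np.cos(A),C[1]+rad*np.sin(A),np.full(len(A),46.)]).astype(np.float32)
    print(f,rad,round(np.rad2deg(A[0])),cv2.remap(g,uv[None,:,0].copy(),uv[None,:,1].copy(),cv2.INTER_LINEAR)[0])
for n,z in(("pin",39),):
  c=lambda x,y:(300+(x+.5)/6-.5,180+(y+.5)/6-.5)
  for p in[(455,345),(443,345),(467,345)]:
    q=ray("scene",[c(*p)],39)[0,:2]-C; print(p,np.rad2deg(np.arctan2(q[1],q[0])),np.hypot(*q))
E
```

```text
scene0 48 100 [242 242 241 241 241 240 239 237 234 232 230 229 228 228 227 228 229 228
 228 228 230 231 232 233 233 235 236 238 239 240 241 241 241 241 241 241]
scene0 50 100 [241 241 241 241 241 240 239 234 229 224 221 216 214 210 210 211 211 211
 212 212 215 217 219 222 225 230 233 236 238 240 240 240 240 240 241 240]
scene0 52 100 [239 240 240 241 241 240 239 232 223 213 202 191 186 181 177 178 181 180
 179 181 182 186 191 195 208 221 230 235 239 240 240 240 240 240 239 239]
scene0 54 100 [236 237 239 240 241 240 239 231 218 204 186 168 157 148 146 147 147 146
 145 148 151 155 163 176 199 221 229 236 239 239 238 238 238 237 236 235]
scene0 56 100 [235 237 239 240 241 241 240 233 217 198 173 144 131 116 112 112 112 111
 112 113 116 131 145 171 202 223 232 240 239 239 238 237 235 233 231 233]
s3f 48 150 [131 131 131 130 130 129 128 127 127 126 126 126 126 126 126 127 128 129
 130 130 130 131 131 131 131 132 132 132 132 132 132 131 131 131 131 131]
s3f 50 150 [130 130 129 128 126 124 121 118 117 115 115 115 115 117 117 120 123 125
 127 129 130 130 131 131 131 131 131 131 131 130 130 131 130 130 130 130]
s3f 52 150 [128 126 125 122 120 114 110 106 101  98  97  98 103 107 112 117 121 123
 126 129 131 131 131 131 130 130 129 128 127 125 124 124 124 124 124 124]
s3f 54 150 [125 124 121 116 109 102  97  92  87  86  86  87  92  99 107 115 121 125
 127 129 130 131 131 130 128 126 124 123 123 122 121 119 118 117 117 118]
s3f 56 150 [125 124 121 116 109 100  91  81  79  78  81  86  92  99 107 115 121 126
 129 130 130 130 130 131 129 128 127 125 124 124 123 123 122 122 123 123]
(455, 345) 159.4208265007173 66.1925899929612
(443, 345) 156.57257280605896 63.176396935941874
(467, 345) 162.01483790388926 69.35763635600307
```

>>> {"api": "step_arm", "payload": {
  "rows": [
    [0, 1.6, 0, 0, 0, 0.035, 20],
    [0, 3.4, 0, 0, 0, 0.07, 20],
    [0, 3.4, 0, 0, 0, 0.07, 20],
    [0, 3.0, 0, 0, 0, 0.07, 30],
    [0, 0.5, 0, 0, 0, 0.07, 30],
    [0, 0.5, 10, 0, 0, 0.07, 30],
    [0, 0.5, 30, 0, 0, 0.07, 30],
    [0, 0.5, 70, 0, 0, 0.07, 30]
  ]
}}

```text
clock: 6.25
eef_pos: [556.1, -53.2, 124.9]
tcp_rot: [2.453, 1.568, -2.384]
contact_force: [0.1, -0.5, -1.0]
opening: 0.351
```

>>> {"api": "step_arm", "payload": {
  "rows": [
    [0, -25, 20, 0, 0, 0, 15],
    [0, -60, 30, 0, 0, 0, 0],
    [0, -100, 30, 0, 0, 0, 0],
    [0, -140, 30, 0, 0, 0, 0],
    [0, -180, 30, 0, 0, 0, 0],
    [0, -215, 30, 0, 0, 0, 0],
    [0, -230, 30, 0, 0, 0, 0],
    [0, -230, 30, 0, 0, 0, 0]
  ]
}}

```text
clock: 7.25
eef_pos: [556.0, -283.6, 155.2]
tcp_rot: [2.441, 1.568, -2.398]
contact_force: [-0.0, 0.9, 0.4]
opening: 0.001
```

```bash
cat > look.py <<'E'
from h import *
import sys
k=sys.argv[1]; z=float(sys.argv[2]) if len(sys.argv)>2 else 46
s=r.sense(); print(s['eef_pos'],s['contact_force'],s['opening'],s['clock'])
for n,(x,y) in(("top",(250,185)),("scene",(295,175))):
    p,d=vision.grab_frame(n); cv2.imwrite(f"pics/{n}{k}f.png",p[:,:,::-1]); cv2.imwrite(f"pics/{n}{k}.png",cv2.resize(p[y:y+95,x:x+130,::-1],None,fx=6,fy=6,interpolation=cv2.INTER_CUBIC))
g=cv2.cvtColor(cv2.imread(f"pics/top{k}f.png"),cv2.COLOR_BGR2GRAY); C=[515.5,-45.8]
a=np.deg2rad(np.arange(150,190,1.0))
for rad in(47,49,51,53,56,58,62):
    uv=proj("top",np.c_[C[0]+rad*np.cos(a),C[1]+rad*np.sin(a),np.full(len(a),z)]).astype(np.float32)
    print(rad,cv2.remap(g,uv[None,:,0].copy(),uv[None,:,1].copy(),cv2.INTER_LINEAR)[0])
E
python3 look.py 4
```

```text
[ 555.98346645 -283.63356358  155.1584029 ] [-0.00361996  0.89347729  0.38268554] 0.0008716710794038035 7.25
47 [149 149 149 149 149 149 149 149 145 138 128 108  90  86  89  92  93  94
  92  88  85  85  87  90  91  92 100 111 121 133 145 148 148 148 148 148
 148 148 148 148]
49 [148 149 149 149 149 149 149 147 146 136 124 110  95  82  80  80  80  79
  78  78  78  78  78  78  81  84  94 108 122 134 146 149 149 149 149 149
 149 149 149 149]
51 [146 146 145 146 149 149 147 145 143 142 132 121 109  94  84  83  82  81
  81  81  83  84  83  82  82  84  91 105 120 132 146 149 149 148 148 148
 148 149 149 150]
53 [131 130 134 138 139 137 136 140 141 140 132 115  96  89  84  84  89  96
 101 105 102  96  91  86  85  89  95 110 126 136 145 149 149 148 146 141
 135 130 130 131]
56 [148 148 147 147 148 148 147 148 148 145 139 129 106  86  94 108 125 140
 147 147 145 139 130 114 101 103 104 119 134 141 147 148 148 148 148 148
 147 147 147 147]
58 [147 143 141 143 145 148 141 141 143 147 142 127 111  98  99 119 135 143
 148 148 148 144 139 123 106 107 111 125 141 145 148 148 147 146 144 141
 139 139 139 140]
62 [ 81  81  79  80  80  80  78  78  78  78  78  76  76  78  81  86  96 103
 112 118 116 112 101  92  84  82  83  84  84  82  80  80  79  79  79  80
  80  79  78  79]
```

View pics/top4.png

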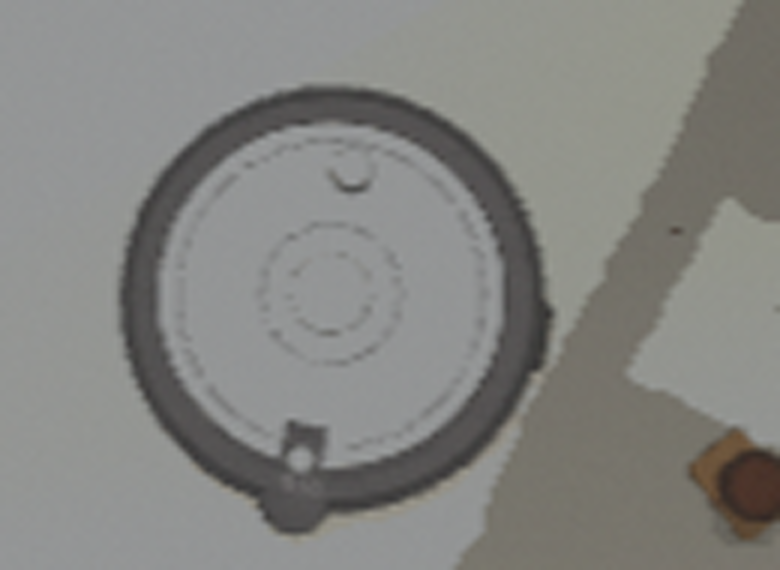

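View pics/scene4.png

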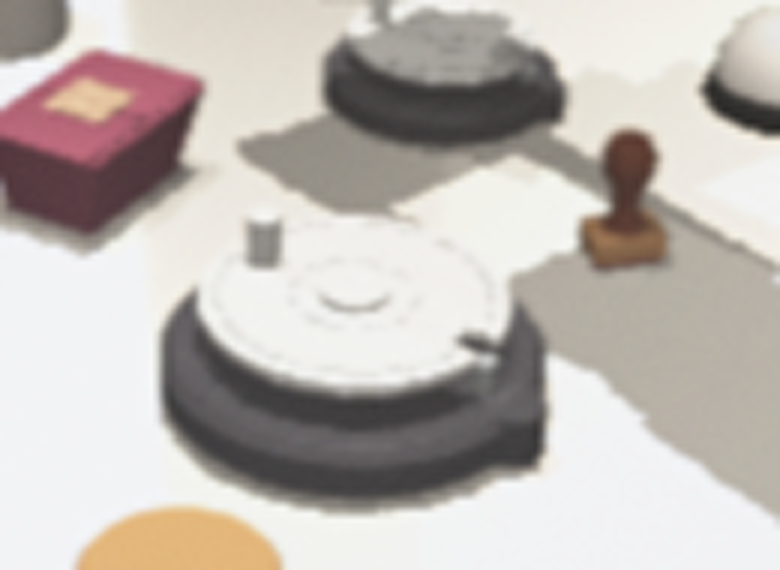

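In the top view the notch centre is at about 169.4° and the pin at about 169.1°, against ±2.5° of play. The pin (299,457) sits centred in the notch (303,445). Next I return over the knob top with shut fingers to press down.

>>> {"api": "step_arm", "payload": {
  "rows": [
    [0, 30, 0, 0, 0, 0, 0],
    [0, 70, 0, 0, 0, 0, 0],
    [0, 115, 0, 0, 0, 0, 0],
    [0, 160, -10, 0, 0, 0, 0],
    [0, 200, -30, 0, 0, 0, 0],
    [0.5, 230, -50, 0, 0, 0, 0],
    [0.5, 230, -70, 0, 0, 0, 0],
    [0.5, 230, -75, 0, 0, 0, 0]
  ]
}}

```text
clock: 8.35
eef_pos: [555.3, -50.7, 79.1]
tcp_rot: [1.947, 1.566, -2.888]
contact_force: [-0.0, 0.2, 0.5]
opening: 0.001
```

```bash
python3 look.py 5 | head -1
```

```text
[555.32082698 -50.69554533  79.05452843] [-0.00942108  0.23695571  0.49206987] 0.0013498479409085886 8.35
```

View pics/scene5.png

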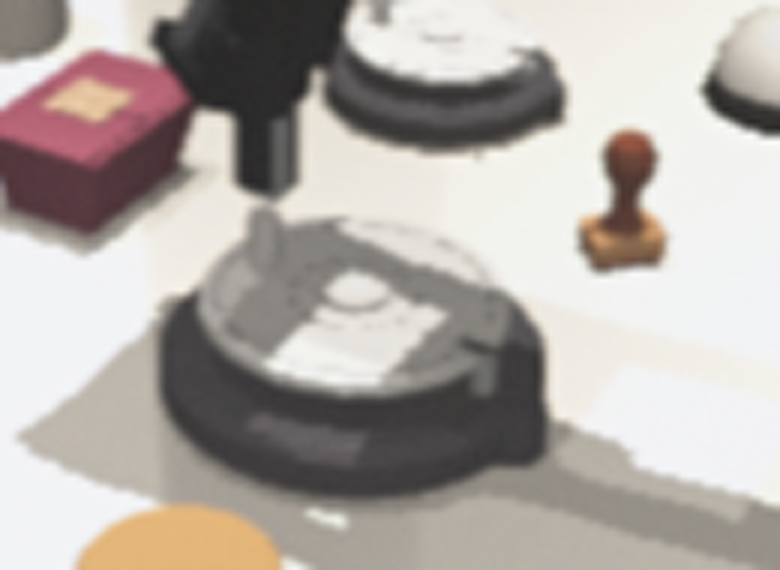

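The shut fingers (268,190) are just above the knob top (265,212). I'll press slowly.

>>> {"api": "step_arm", "payload": {
  "rows": [
    [1.0, -2.5, -3, 0, 0, 0, 0],
    [1.0, -2.5, -7, 0, 0, 0, 0],
    [1.0, -2.5, -9, 0, 0, 0, 0],
    [1.0, -2.5, -11, 0, 0, 0, 0],
    [1.0, -2.5, -13, 0, 0, 0, 0],
    [1.0, -2.5, -14.5, 0, 0, 0, 0],
    [1.0, -2.5, -16, 0, 0, 0, 0],
    [1.0, -2.5, -16, 0, 0, 0, 0]
  ]
}}

```text
clock: 9.45
eef_pos: [557.2, -54.3, 63.9]
tcp_rot: [2.15, 1.567, -2.687]
contact_force: [-0.0, -1.0, 3.5]
opening: 0.004
```

It has gone about 4 mm down at only 3.5 N, so the pin is entering the notch. I'll continue.

>>> {"api": "step_arm", "payload": {
  "rows": [
    [0, 0, -1, 0, 0, 0, 0],
    [0, 0, -2, 0, 0, 0, 0],
    [0, 0, -3, 0, 0, 0, 0],
    [0, 0, -4, 0, 0, 0, 0],
    [0, 0, -5, 0, 0, 0, 0],
    [0, 0, -6, 0, 0, 0, 0],
    [0, 0, -6.5, 0, 0, 0, 0],
    [0, 0, -6.5, 0, 0, 0, 0]
  ]
}}

```text
clock: 10.45
eef_pos: [557.4, -54.3, 57.5]
tcp_rot: [2.199, 1.567, -2.637]
contact_force: [0.2, -1.3, 5.3]
opening: -0.005
```

>>> {"api": "step_arm", "payload": {
  "rows": [
    [0, 0, -0.5, 0, 0, 0, 0],
    [0, 0, -1, 0, 0, 0, 0],
    [0, 0, -1.5, 0, 0, 0, 0],
    [0, 0, -2, 0, 0, 0, 0],
    [0, 0, -2, 0, 0, 0, 0],
    [0, 0, -2, 0, 0, 0, 0],
    [0, 0, -2, 0, 0, 0, 0],
    [0, 0, -2, 0, 0, 0, 0]
  ]
}}

```text
clock: 11.45
eef_pos: [557.9, -54.3, 56.6]
tcp_rot: [2.451, 1.568, -2.386]
contact_force: [-2.0, -0.1, 15.5]
opening: 0.003
```

The plate has stopped firmly: the force rose to 15.5 N with almost no further travel. I'll press once a little harder, then retreat and check.

>>> {"api": "step_arm", "payload": {
  "rows": [
    [0, 0, -1, 0, 0, 0, 0],
    [0, 0, -1.5, 0, 0, 0, 0],
    [0, 0, -1.5, 0, 0, 0, 0],
    [0, 0, 0, 0, 0, 0, 0],
    [0, 0, 5, 0, 0, 0, 0],
    [0, 0, 20, 0, 0, 0, 0],
    [0, 0, 50, 0, 0, 0, 0],
    [0, 0, 95, 0, 0, 0, 0]
  ]
}}

```text
clock: 12.45
eef_pos: [557.0, -54.2, 152.0]
tcp_rot: [2.007, 1.566, -2.829]
contact_force: [1.1, 0.3, -0.8]
opening: -0.004
```

>>> {"api": "step_arm", "payload": {
  "rows": [
    [0, -30, 0, 0, 0, 0, 0],
    [0, -70, 0, 0, 0, 0, 0],
    [0, -115, 0, 0, 0, 0, 0],
    [0, -155, 0, 0, 0, 0, 0],
    [0, -190, 0, 0, 0, 0, 0],
    [0, -215, 0, 0, 0, 0, 0],
    [0, -230, 0, 0, 0, 0, 0],
    [0, -230, 0, 0, 0, 0, 0]
  ]
}}

```text
clock: 13.45
eef_pos: [557.0, -284.5, 152.1]
tcp_rot: [1.977, 1.566, -2.86]
contact_force: [-0.6, 1.0, 0.1]
opening: 0.002
```

```bash
python3 look.py 6 36; python3 - <<'E'
from h import *
# depth check: plate top z before/after, relative to counter
C=np.array([515.5,-45.8])
def zz(d,P):
    c=vision.camera_info("top"); M=R.from_euler('xyz',c['attitude']).as_matrix(); out=[]
    for u,v in proj("top",P).round().astype(int):
        q=np.linalg.inv(c['K'])@[u,v,1]*d[v,u]; out.append((M@q+c['origin'])[2])
    return np.median(out)
a=np.linspace(0,6.28,60)
p,d1=vision.grab_frame("top"); d0=np.load("top0.npy")
for nm,rad in(("plate",30),("plate",25),("base",68),("counter",95)):
    P=np.c_[C[0]+rad*np.cos(a),C[1]+rad*np.sin(a),np.full(60,36.)]
    print(nm,rad,zz(d0,P),zz(d1,P))
E
```

```text
[ 556.97419576 -284.52345667  152.05541408] [-0.56496585  1.04044498  0.06894764] 0.001506843000029743 13.45
47 [149 149 149 149 149 149 149 147 143 137 126 113 100 100 100  99  97  94
  90  88  85  82  83  83  82  82  97 111 124 136 148 149 149 149 149 149
 149 149 149 149]
49 [149 149 149 149 149 149 148 148 145 138 131 115  97  85  84  84  83  83
  83  84  85  85  84  83  84  84  96 110 124 136 148 149 149 149 149 149
 149 148 148 148]
51 [147 144 143 143 144 146 147 147 148 144 136 129 110  91  85  84  84  84
  84  84  85  85  84  84  87  90 100 115 127 138 149 148 147 147 147 147
 147 148 148 149]
53 [129 126 130 135 136 137 139 143 145 145 137 125 112  96  83  86  93  98
 103 104  99  92  89  85  86  89  99 115 129 139 148 146 144 141 138 134
 131 130 130 131]
56 [148 147 147 148 148 148 148 148 148 143 136 122 104  95 102 114 129 144
 146 146 142 136 124 109 102 103 108 123 137 143 149 149 149 148 148 148
 148 148 148 148]
58 [149 142 140 141 146 145 141 140 143 148 141 127 109  98 109 126 138 145
 148 148 146 142 133 118 106 108 113 129 143 146 149 146 143 139 135 135
 137 138 140 142]
62 [ 83  84  82  81  82  83  82  81  80  81  81  81  81  82  84  92 100 108
 115 118 118 110  99  90  82  82  83  83  82  83  82  82  82  81  80  81
  81  81  81  81]
plate 30 47.20976099250379 37.50055007462072
plate 25 47.38575892301054 37.36054209490675
base 68 27.04833978874558 27.435662876650724
counter 95 1.4628359052549627 1.3191654548609222
```

View pics/top6.png

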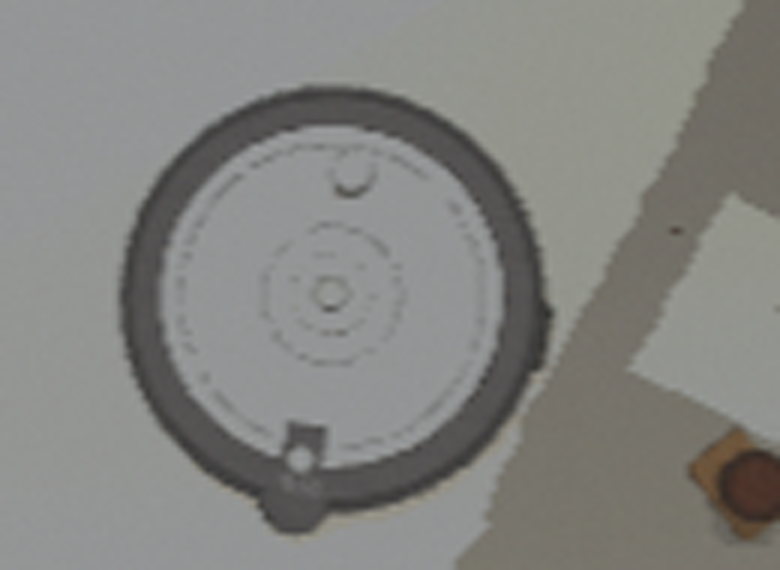

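View pics/scene6.png

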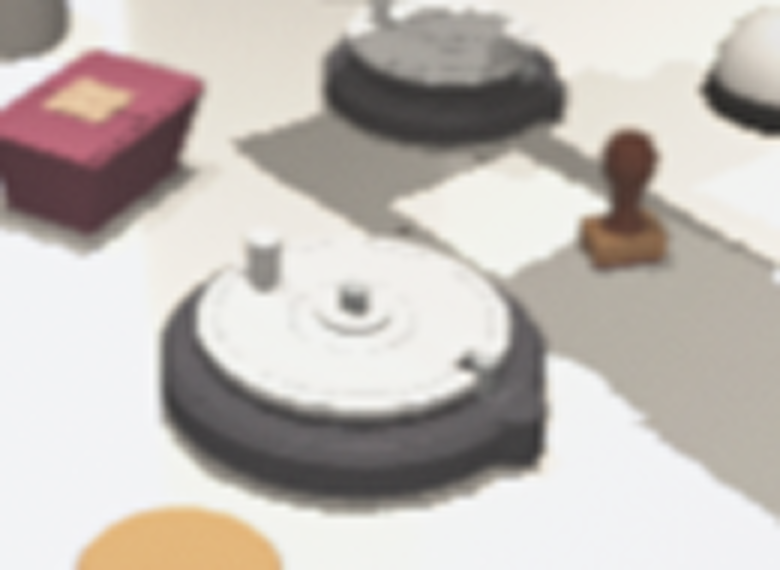

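The plate sits flush, with the spindle now standing out at (353,297) and the pin in the notch at (480,362). The depth image shows a drop of 9.7–10.0 mm. The stamp and box appear unmoved, and the visible part of the tin too.

```bash
python3 -c "
from rig import order
print(order.sign_off())"
```

```text
the job is handed in; nothing more can be done
None
```

The plate is seated with the drive pin in the notch, and I handed the job in at about 13.7 s of the 54 s allowed.

- **Turning:** I put the open fingers loosely either side of the knob and pushed it about 53° counter-clockwise. Before pressing, the top view put the notch centre at about 169.4° and the pin at about 169.1°, against roughly ±2.5° of play.
- **Pressing:** I pressed on the knob top with the fingers shut. The plate went down at about 3.5–5 N and then stopped firmly at 15.5 N. I then commanded a last press up to 1.5 mm deeper, whose peak force was not read.
- **Last checks:** The depth image shows a drop of 9.7–10.0 mm, with the plate top 10 mm above the base rim as expected when seated. Both camera views show the pin in the notch and the spindle standing out of the hub. The tin, stamp and box look unmoved by eye, though I did not measure them. The robot was clear of everything.
- **Disagreement:** An earlier reading from the scene camera, taken while the fingers were still at the knob, put the notch about 4° behind the estimate from the finger position. The clear top view settled it.

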